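# Find the heavier sample bottle by lifting and seat it in the press-down cup

### The arm

A 6-joint arm with a two-finger parallel gripper is mounted at the origin on a cart in front of the work surface, level with it; the furniture and walls round the work are solid. World frame = base frame: x ahead of the robot, y to its left, z up, the work surface at z = 0. Lengths are in mm, angles in rad, forces in N, time in s.
With the tool pointing down it reaches from about 350 to 875 mm from the base axis. Payload 4.2 kg.
Tool frame: the origin (TCP) lies at the very end of the fingers, on their centre line; the grasp point (between the pads) lies 19 mm behind it (arm.pinch_z is the distance from the TCP to the grasp point, in mm); x points along the fingers, y is the direction in which the jaws open and shut, and the axes are right-handed (so a half turn about x gives the same grasp; the last joint's range is limited). The gripper opens to 85 mm and grips with 20 to 120 N. Pads are 22 mm wide; open, the fingers measure 114 mm over their backs; the gripper's body (76 mm by 85 mm) begins 54 mm behind the grasp point. The pads swing forward as they close: fully open they stand 13 mm farther back than shut.
Start: joints at [-0.913, 0.385, 0.008, 0, -1.194, -0.259], TCP at [242.709, -575.927, 231.312] pointing down, gripper open.
Joint ranges: [-3.14, 3.14], [-1.21, 2.06], [-1.07, 1.41], [-3.16, 2.05], [-2.99, -0.16], [-3.1, 3.1]. Speed limits (rad/s): [2.79, 2.79, 3.14, 3.14, 3.14, 3.14].

### API

Orientations are given as a unit quaternion [x, y, z, w].
In Python, from bench import arm gives the robot as it stands.
- The arm moves only by the tool drive_tool, never from a script. Its argument "motion" is a list of rows, each a list of 4 numbers: the shift along the tool's x, y, z in mm, then the turn about the tool's x in degrees. In form: [[dx, dy, dz, spin], ...]. A call has 1 to 10 rows; each row shifts and turns the commanded pose from where the row before left it, along the tool's axes as they then stand; what a row does not reach is not made up. A row lasts 1/12 s, in which the tool goes at most 41.7 mm and 7.16 degrees, less where a joint would pass 70% of its speed; a pose out of reach is approached as far as the arm can. A call with a gripper value outside its range is refused whole. "grip" is the finger opening in mm, from 0 to 85.4, set as the call begins (left out, the last holds). The fingers move at their own pace and stop on an object; the grip force is fixed at half the most. Time passes only in rows, so rows that do not move let the fingers close. It gives the time, the measured TCP pose, the force and the opening at its end, in the units of the state.
- arm.read_state(): the state, without advancing time (a new reading comes with each control period).
- arm.get_image(name): name is "side" or "top" or "wrist"; returns the picture (400x640x3 uint8, red, green, blue); there is no depth.
- arm.calibration(name): a dict with "K" (3x3 intrinsics, pixels), "distortion" ([k1, k2, p1, p2, k3] as OpenCV has them; the pictures are not rectified), "eye" and "attitude" of the camera in the world; the wrist camera has in their place "T_tool_cam" (4x4, takes a point from camera to tool coordinates, whose origin is the TCP and whose axes are the tool frame's). Camera axes: x right, y up, looking along -z (the intrinsics and any distortion apply to the point x, -y, -z); pixel columns grow to the right and rows downward; lengths in mm; the calibration is good to about 2 mm. A picture is of the moment at which its call begins: read the wrist's pose just before it. calibration takes no time and is no camera call.
- arm.job_done(): hands the job in, once; it reports no verdict.
The state is a dict: "clock": time; "joints": joint angles; "joint_vel": joint speeds; "joint_efforts": joint torques, N m; "position": TCP position; "ee_rot": TCP orientation; "contact_force": force on the tool from outside, world axes, zero at the start; "wrist_torque": the same for the moment, N m; "gripper_width": finger opening in mm.
Only numpy, scipy, OpenCV 4.12 (cv2) and the standard library are available. Lean on these libraries where they do the work, as an engineer would, in place of code of your own. Each camera call takes 0.05 s, during which the arm holds its last target. There are 200 camera calls.

### The job

The two closed sample bottles with the red band look equally full, but one is more than twice as heavy: lift first the red-capped one well clear of the bench and stand it back, then lift the black-capped one, to feel which is heavier. Stand the heavier bottle upright in the blue cup of the metal block and press it down gently until the cup's rim is flush with the block and it stops, without forcing it; let go, with the lighter bottle standing upright on the bench and the other things left where they are.

Things in the scene. Friction and masses are not known exactly. Their poses are not given: they have to be found in the camera images.
- red_bottle: closed sample bottle, red screw cap, red band on the body; round, 48 mm in diameter to 72 mm up, then the fixed cap, 43 mm in diameter, to the top at 90 mm. Origin: centre of the underside, z up. One of the two bottles weighs about 0.19 kg, the other about 0.48 kg (within 10 %); which is which changes and cannot be seen. The hidden filling can shift 2 mm inside.
- black_bottle: closed sample bottle, black screw cap, red band on the body; round, 48 mm in diameter to 72 mm up, then the fixed cap, 43 mm in diameter, to the top at 90 mm. Origin: centre of the underside, z up. One of the two bottles weighs about 0.19 kg, the other about 0.48 kg (within 10 %); which is which changes and cannot be seen. The hidden filling can shift 2 mm inside.
- holder: square aluminium block 96 x 96 x 28 mm fixed to the bench, with a round pocket 72 mm wide in which a blue cup moves up and down. Origin: centre of the underside, z up. A load of more than 25 N from a bottle on it damages it.
- cup (a joint): how far the blue cup is pressed down into the block, m: 0 = fully up, rim 10 mm above the block's top; 0.010 = fully down, rim flush with the block's top, at a hard stop. It starts in the upper 4 mm, moves against a steady friction of about 9 N (more than either bottle weighs: push) and stays where it is left.
- cup_floor (a point): centre of the top of the black rubber pad that is the cup's floor and on which the bottle stands: 24 mm above the bench with the cup fully up, 14 mm with it fully down. The pad gives about 1 mm for every 5 N. The bore is 55 mm wide and 14 mm deep with a flared mouth about 62 mm wide; outside 69 mm at the rim.
- beaker: small clear plastic beaker, 54 mm in diameter, 68 mm high; bystander. Origin: centre of the underside.
- timer: grey bench timer lying face up, 62 x 66 x 19 mm; bystander. Origin: centre of the underside.
- dish: round metal weighing dish, 59 mm in diameter, 13 mm high; bystander. Origin: centre of the underside.
- pen: white marker pen with a red cap lying on the bench, 135 mm long, 17 mm thick; bystander. Origin: centre of the underside.
- brass_weight: brass-coloured calibration weight, 22 mm in diameter, 36 mm high; bystander. Origin: centre of the underside.
- matches: cardboard match box lying flat, 36 x 52 x 15 mm; bystander. Origin: centre of the underside.
- tape: roll of black tape lying flat, 62 mm in diameter, 19 mm high; bystander. Origin: centre of the underside.
There are look-alikes about, which are no part of the job. Leave any green, orange or yellow look-alike of the red_bottle alone.

How it is judged:
By the outcome, as a careful person would: the job done as asked, in the order asked, and still so for the second after the job is handed in, with the robot touching nothing.
It also fails if it takes over 61 s, if anything falls off the work surface, if the arm or the gripper's body presses on something with over 40 N, if the wrist force passes 120 N, or if a joint passes its speed limit or range.

## Working session

There is one attempt and no reset: what is moved stays moved. The work goes in short steps, Python scripts to look and compute and a tool call to move; the robot and the scene stay as the last step left them, time stands still between calls to the robot, and variables do not carry over. Pictures are saved under pics/ and viewed, about 8 in all and at most 12, crops included, and the job is handed in when it is done.

Besides the shell and the picture viewer there is one more tool, called after "Emit:" as a command line: name --pt "numbers of a row" for each row, then --argument value for the rest. drive_tool: Moves the arm, as the interface text tells. Its arguments: {"type":"object","properties":{"motion":{"type":"array"},"grip":{"type":"number"}},"required":["motion"]}

```bash
mkdir -p pics; ls; python3 - <<'E'
from bench import arm
import cv2,numpy as np
s=arm.read_state();print({k:np.round(v,3) for k,v in s.items()})
for n in("side","top","wrist"):
    c=arm.calibration(n);print(n,{k:np.round(v,4).tolist() for k,v in c.items()})
for n in("top","side"):
    cv2.imwrite(f"pics/{n}0.png",arm.get_image(n)[...,::-1])
E
```

```text
pics
{'clock': np.float64(0.0), 'joints': array([-9.130e-01,  3.860e-01,  7.000e-03, -1.000e-03, -1.194e+00,
       -2.590e-01]), 'joint_vel': array([-0.002,  0.   ,  0.001,  0.001,  0.   , -0.   ]), 'joint_efforts': array([-0.0000e+00, -3.9229e+01,  1.8841e+01,  4.1860e+00, -5.0000e-03,
        0.0000e+00]), 'position': array([ 242.495, -575.413,  230.211]), 'ee_rot': array([-0.139,  0.693,  0.141,  0.693]), 'contact_force': array([ 0.933, -0.512,  0.746]), 'wrist_torque': array([ 0.013, -0.017,  0.044]), 'gripper_width': np.float64(85.355)}
side {'K': [[401.7203, 0.0, 314.0843], [0.0, 401.7203, 198.4032], [0.0, 0.0, 1.0]], 'distortion': [-0.0508, 0.0, 0.0, 0.0, 0.0], 'eye': [-487.4011, -558.7693, 620.4926], 'attitude': [0.448, -0.2706, -0.4479, 0.7248]}
top {'K': [[372.7858, 0.0, 317.7005], [0.0, 372.7858, 202.8671], [0.0, 0.0, 1.0]], 'distortion': [-0.0181, 0.0, 0.0, 0.0, 0.0], 'eye': [333.0418, -34.5886, 1095.3189], 'attitude': [0.055, -0.0778, -0.7008, 0.707]}
wrist {'K': [[331.2367, 0.0, 322.8339], [0.0, 331.2367, 200.4415], [0.0, 0.0, 1.0]], 'distortion': [0.023, 0.0, 0.0, 0.0, 0.0], 'T_tool_cam': [[0.0001, 0.3148, -0.9492, -142.5501], [1.0, 0.0005, 0.0003, -1.0582], [0.0005, -0.9492, -0.3148, -81.7295], [0.0, 0.0, 0.0, 1.0]]}
```

View pics/top0.png

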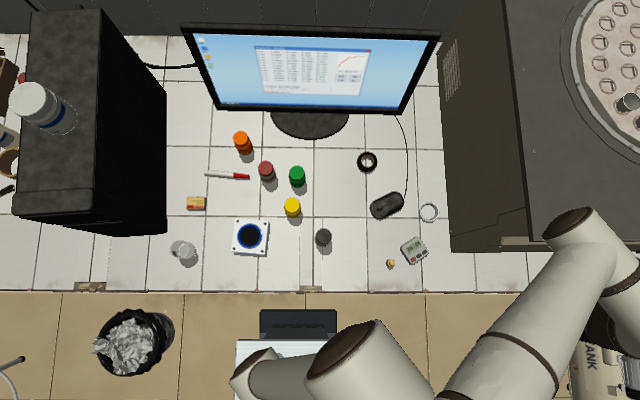

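View pics/side0.png

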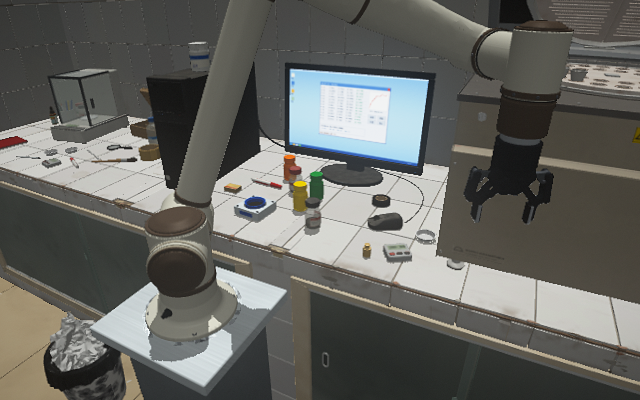

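Top view: red-capped bottle at about (267,170), black-capped at (323,237). Look-alikes are orange (243,142), green (297,176) and yellow (292,207); the holder with the blue cup is at (250,236). I'll check that choice in one close crop.

```bash
cat > h.py <<'E'
from bench import arm
import cv2,numpy as np
from scipy.spatial.transform import Rotation as R
F=np.diag([1.,-1,-1])
def cam(n,s=None):
    c=arm.calibration(n)
    if n=="wrist":
        s=s or arm.read_state();T=np.array(c["T_tool_cam"]);Rt=R.from_quat(s["ee_rot"]).as_matrix()
        A=Rt@T[:3,:3];e=np.array(s["position"])+Rt@T[:3,3]
    else: A=R.from_quat(c["attitude"]).as_matrix();e=np.array(c["eye"])
    return np.array(c["K"]),np.array(c["distortion"]),A,e
def ray(n,px,z,s=None):
    K,D,A,e=cam(n,s)
    u=cv2.undistortPoints(np.array([[px]],float),K,D)[0,0]
    d=A@F@np.array([u[0],u[1],1]);return e+d*(z-e[2])/d[2]
def proj(n,P,s=None):
    K,D,A,e=cam(n,s);q=(np.atleast_2d(P)-e)@A@F
    return cv2.projectPoints(q,np.zeros(3),np.zeros(3),K,D)[0][:,0]
E
python3 - <<'E'
from h import *
im=cv2.imread("pics/top0.png");a=cv2.resize(im[120:280,165:445],None,fx=2.8,fy=2.8,interpolation=2)
cv2.imwrite("pics/c1.png",a)
for n,p,z in [("red",(267,170),90),("black",(323,237),90),("orange",(243,142),90),("green",(297,175),90),("yellow",(292,207),90),("cup",(250,236),36),("blk28",(250,236),28),("dish",(429,211),13),("timer",(414,250),19),("beaker",(183,252),34),("weight",(391,264),30),("pen",(228,175),10),("matches",(196,203),15),("mouse",(387,205),30),("tape",(367,161),19),("edge",(320,292),0),("monitor",(310,110),200),("stand",(310,135),10)]:
    w=ray("top",p,z);print(n,w.round(),"r",np.hypot(w[0],w[1]).round(), proj("side",w).round()[0])
E
```

```text
red [616.  75.  90.] r 621.0 [296. 169.]
black [431. -81.  90.] r 439.0 [312. 200.]
orange [697. 145.  90.] r 712.0 [290. 158.]
green [603.  -9.  90.] r 603.0 [316. 175.]
yellow [512.   4.  90.] r 512.0 [300. 184.]
cup [437. 123.  36.] r 454.0 [256. 202.]
blk28 [438. 124.  28.] r 455.0 [256. 204.]
dish [ 519. -401.   13.] r 655.0 [427. 234.]
timer [ 402. -349.   19.] r 533.0 [397. 249.]
beaker [391. 309.  34.] r 498.0 [201. 197.]
weight [ 361. -278.   30.] r 456.0 [367. 246.]
pen [621. 199.  10.] r 653.0 [268. 183.]
matches [534. 287.  15.] r 607.0 [234. 186.]
mouse [ 532. -271.   30.] r 597.0 [385. 217.]
tape [ 669. -217.   19.] r 703.0 [382. 198.]
edge [282. -77.   0.] r 292.0 [286. 252.]
monitor [746. -42. 200.] r 747.0 [343. 132.]
stand [752. -44.  10.] r 753.0 [343. 182.]
```

View pics/c1.png

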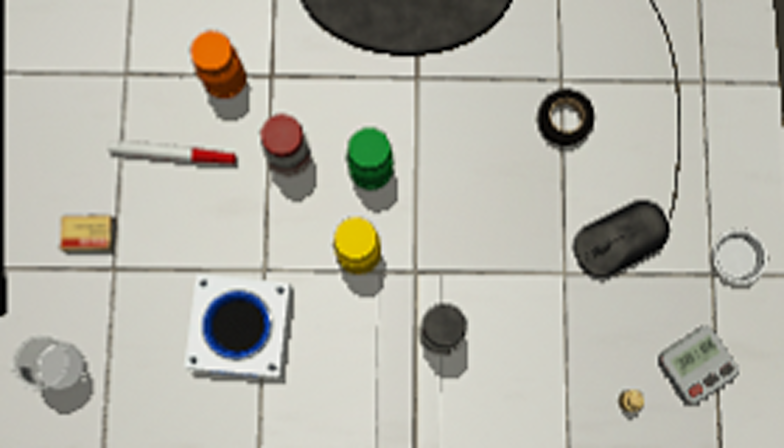

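The crop shows the red-capped bottle's cap centre at about (265.7,167.9) and the black-capped one's at (323.6,236.1). The cup centre is at (249.6,235.7) and the pen's tip at (250,177). The green, yellow and orange ones are the look-alikes. Next I'll work out the approach.

```bash
cat >> h.py <<'E'
def plan(P,ydir,s=None):
    "tool-axis spin (deg) to bring tool y onto +-ydir, then shift in the axes after spin, and in present axes"
    s=s or arm.read_state();Rt=R.from_quat(s["ee_rot"]).as_matrix()
    v=Rt.T@np.array([*ydir,0.]);sp=np.degrees(np.arctan2(v[2],v[1]));sp=(sp+90)%180-90
    d=np.array(P)-s["position"]
    print("pos",np.round(s["position"],1),"yaxis",Rt[:,1].round(3),"x",Rt[:,0].round(3),"spin",round(sp,1),"now-axes",(Rt.T@d).round(1),"after-spin",((Rt@R.from_euler("x",sp,degrees=True).as_matrix()).T@d).round(1))
E
python3 - <<'E'
from h import *
for n,p,z in [("red",(265.7,167.9),90),("black",(323.6,236.1),90),("yellow",(292.5,205),90),("green",(297.1,172.9),90),("orange",(241,137.5),90),("cup",(249.6,235.7),36),("penend",(249.6,176.8),9)]: print(n,ray("top",p,z).round(1))
for p in [(443,240),(640,300)]: print("furn",ray("side",p,0).round())
print("mon",[ray("side",p,100).round() for p in [(288,153),(428,180)]])
plan([622,79,200],[1,0])
E
```

```text
red [622.   78.9  90. ]
black [433.3 -83.   90. ]
yellow [517.8   2.4  90. ]
green [608.8  -8.7  90. ]
orange [710.  151.3  90. ]
cup [437.9 124.1  36. ]
penend [616.9 135.1   9. ]
furn [ 529. -447.    0.]
furn [ 467. -915.    0.]
mon [array([715., 165., 100.]), array([ 697., -355.,  100.])]
pos [ 242.5 -575.5  230.3] yaxis [-0.388  0.922  0.002] x [-0.001  0.002 -1.   ] spin -67.2 now-axes [ 31.1 455.8 603.8] after-spin [  31.1 -379.5  654.4]
```

Emit:
drive_tool --pt "0 0 0 -6.7" --pt "0 0 0 -6.7" --pt "0 0 0 -6.7" --pt "0 0 0 -6.7" --pt "0 0 0 -6.7" --pt "0 0 0 -6.7" --pt "0 0 0 -6.7" --pt "0 0 0 -6.7" --pt "0 0 0 -6.7" --pt "0 0 0 -6.7" --grip 85

```text
clock: 0.93
position: [242.6, -575.6, 230.7]
ee_rot: [-0.5, 0.499, 0.501, 0.499]
contact_force: [-0.5, 0.4, 0.2]
gripper_width: 85.3
```

Emit:
drive_tool --pt "0 -18 33 0" --pt "0 -18 33 0" --pt "0 -18 33 0" --pt "0 -18 33 0" --pt "0 -18 33 0" --pt "0 -18 33 0" --pt "0 -18 33 0" --pt "0 -18 33 0" --pt "0 -18 33 0" --pt "0 -18 33 0"

```text
clock: 1.77
position: [423.8, -244.6, 231.1]
ee_rot: [-0.499, 0.501, 0.499, 0.501]
contact_force: [0.6, -0.5, -0.4]
gripper_width: 84.9
```

Emit:
drive_tool --pt "0 -18 33 0" --pt "0 -18 33 0" --pt "0 -18 33 0" --pt "0 -18 33 0" --pt "0 -18 33 0" --pt "0 -18 33 0" --pt "10 -18 33 0" --pt "15 -18 33 0" --pt "15 -18 33 0" --pt "15 -18 33 0"

```text
clock: 2.6
position: [604.7, 84.9, 175.4]
ee_rot: [-0.499, 0.501, 0.5, 0.501]
contact_force: [0.1, -0.2, 0.0]
gripper_width: 85.1
```

```bash
python3 - <<'E'
from h import *
s=arm.read_state();im=arm.get_image("wrist");cv2.imwrite("pics/w1.png",im[...,::-1])
print(s["clock"]);plan([622,79,175],[1,0],s)
print("pred red cap",proj("wrist",[622,79,90],s), "cap edge y", proj("wrist",[[622,100.5,90],[622,57.5,90],[600.5,79,90],[643.5,79,90]],s).round())
E
```

```text
2.6
pos [604.7  84.9 175.4] yaxis [-1.     0.003  0.001] x [-0.001  0.    -1.   ] spin -0.1 now-axes [  0.4 -17.3  -5.8] after-spin [  0.4 -17.3  -5.9]
pred red cap [[298.53581004 201.51098976]] cap edge y [[299. 229.]
 [298. 173.]
 [328. 201.]
 [269. 202.]]
```

View pics/w1.png

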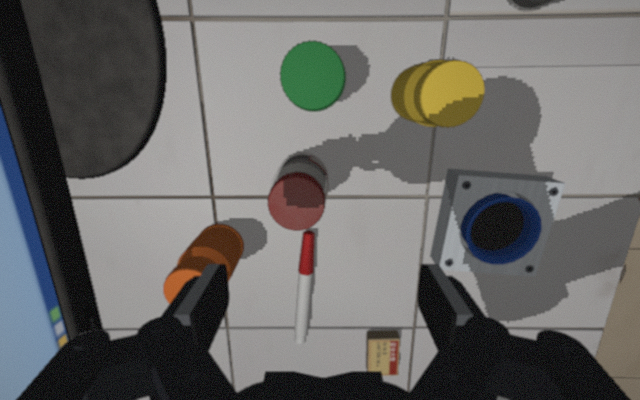

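The red cap is at (297.5,201), within 1 px of the predicted position. Nothing stands beside it along the jaw axis; the cup is at about (502,228).

Emit:
drive_tool --pt "0 -9 -3 0" --pt "0 -8.3 -2.8 0" --pt "0 0 0 0" --pt "25 0 0 0" --pt "25 0 0 0" --pt "25 0 0 0" --pt "25 0 0 0" --pt "25 0 0 0" --pt "20 0 0 0" --pt "0 0 0 0"

```text
clock: 3.48
position: [618.7, 75.0, 27.7]
ee_rot: [-0.497, 0.504, 0.5, 0.499]
contact_force: [-0.8, -0.2, -1.7]
gripper_width: 84.5
```

Emit:
drive_tool --pt "0 0 0 0" --pt "0 0 0 0" --pt "0 0 0 0" --pt "0 0 0 0" --pt "0 0 0 0" --pt "0 0 0 0" --pt "0 0 0 0" --pt "0 0 0 0" --pt "0 0 0 0" --pt "0 0 0 0" --grip 35

```text
clock: 4.32
position: [624.0, 77.5, 34.1]
ee_rot: [-0.501, 0.499, 0.498, 0.502]
contact_force: [1.0, -2.4, 7.1]
gripper_width: 47.6
```

Emit:
drive_tool --pt "-6 0 0 0" --pt "-14 0 0 0" --pt "-20 0 0 0" --pt "-20 0 0 0" --pt "-20 0 0 0" --pt "-20 0 0 0" --pt "0 0 0 0" --pt "0 0 0 0" --pt "0 0 0 0" --pt "0 0 0 0"

```text
clock: 5.15
position: [620.0, 77.0, 128.8]
ee_rot: [-0.498, 0.502, 0.5, 0.499]
contact_force: [-0.3, -0.3, -4.4]
gripper_width: 47.8
```

Emit:
drive_tool --pt "0 0 0 0" --pt "0 0 0 0" --pt "0 0 0 0" --pt "0 0 0 0" --pt "0 0 0 0" --pt "0 0 0 0"

```text
clock: 5.65
position: [621.7, 77.3, 131.3]
ee_rot: [-0.499, 0.501, 0.499, 0.501]
contact_force: [-0.5, 0.3, -5.0]
gripper_width: 47.8
```

```bash
python3 - <<'E'
from h import *
s=arm.read_state();print({k:np.round(s[k],2) for k in("clock","position","ee_rot","contact_force","wrist_torque","gripper_width","joint_efforts")})
cv2.imwrite("pics/s1.png",cv2.resize(arm.get_image("side")[40:260,200:460,::-1],None,fx=3,fy=2.7))
print(np.round(arm.read_state()["contact_force"],2))
E
```

```text
{'clock': np.float64(5.65), 'position': array([621.74,  77.27, 131.25]), 'ee_rot': array([-0.5,  0.5,  0.5,  0.5]), 'contact_force': array([-0.51,  0.35, -4.96]), 'wrist_torque': array([-0.02, -0.01,  0.07]), 'gripper_width': np.float64(47.76), 'joint_efforts': array([ 0.000e+00, -4.433e+01,  1.857e+01,  4.380e+00,  1.000e-02,
        0.000e+00])}
[-0.52 -0.1  -4.98]
```

Emit:
drive_tool --pt "20 0 0 0" --pt "20 0 0 0" --pt "20 0 0 0" --pt "16 0 0 0" --pt "10 0 0 0" --pt "5 0 0 0" --pt "2 0 0 0" --pt "0 0 0 0" --pt "0 0 0 0" --pt "0 0 0 0"

```text
clock: 6.53
position: [622.5, 77.5, 39.5]
ee_rot: [-0.5, 0.5, 0.499, 0.501]
contact_force: [-0.2, -0.1, -5.1]
gripper_width: 47.6
```

Emit:
drive_tool --pt "1 0 0 0" --pt "1 0 0 0" --pt "0 0 0 0" --pt "0 0 0 0" --pt "0 0 0 0"

```text
clock: 6.95
position: [621.8, 77.3, 36.4]
ee_rot: [-0.499, 0.501, 0.499, 0.501]
contact_force: [-0.7, 0.4, -5.2]
gripper_width: 47.4
```

Emit:
drive_tool --pt "1 0 0 0" --pt "1 0 0 0" --pt "0.5 0 0 0" --pt "0 0 0 0" --pt "0 0 0 0"

```text
clock: 7.37
position: [621.8, 77.3, 34.1]
ee_rot: [-0.499, 0.501, 0.499, 0.501]
contact_force: [-0.4, -0.2, -1.4]
gripper_width: 47.6
```

Emit:
drive_tool --pt "0.5 0 0 0" --pt "0 0 0 0" --pt "0 0 0 0"

```text
clock: 7.62
position: [621.8, 77.3, 34.1]
ee_rot: [-0.5, 0.501, 0.499, 0.501]
contact_force: [-2.5, -0.6, 3.9]
gripper_width: 47.7
```

Emit:
drive_tool --pt "0 0 0 0" --pt "0 0 0 0" --pt "0 0 0 0" --pt "0 0 0 0" --pt "0 0 0 0" --pt "0 0 0 0" --pt "0 0 0 0" --pt "0 0 0 0" --pt "0 0 0 0" --grip 85

```text
clock: 8.37
position: [621.8, 77.3, 33.3]
ee_rot: [-0.499, 0.501, 0.499, 0.501]
contact_force: [1.0, 0.0, 0.7]
gripper_width: 84.9
```

Emit:
drive_tool --pt "-20 0 0 0" --pt "-25 0 0 0" --pt "-25 0 0 0" --pt "-25 0 0 0" --pt "-25 0 0 0" --pt "-20 0 0 0" --pt "0 0 0 0" --pt "0 0 0 0"

```text
clock: 9.03
position: [622.2, 77.5, 174.8]
ee_rot: [-0.5, 0.5, 0.499, 0.502]
contact_force: [-0.2, -0.4, -0.5]
gripper_width: 85.1
```

```bash
python3 - <<'E'
from h import *
s=arm.read_state();im=arm.get_image("wrist");cv2.imwrite("pics/w2.png",im[...,::-1])
print(s["clock"],s["contact_force"]);plan([433.3,-83,172],[1,0],s)
print("red cap pred",proj("wrist",[622,79,90],s).round(1))
E
```

```text
9.0333 [-0.19508733 -0.35424523 -0.50289936]
pos [622.2  77.5 174.8] yaxis [-1.     0.003 -0.003] x [ 0.003  0.001 -1.   ] spin -0.2 now-axes [   2.   188.5 -161.1] after-spin [   2.   188.9 -160.6]
red cap pred [[323.1 211. ]]
```

View pics/w2.png

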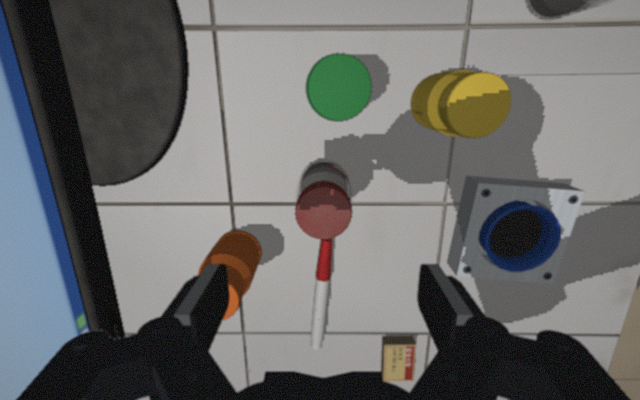

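The red bottle stands upright again, cap at (323.5,210), where it was. Next I go to the black one.

Emit:
drive_tool --pt "0 27 -23 0" --pt "0 27 -23 0" --pt "0 27 -23 0" --pt "0 27 -23 0" --pt "0 27 -23 0" --pt "0 27 -23 0" --pt "2 26.5 -23 0" --pt "0 0 0 0" --pt "0 0 0 0" --pt "0 0 0 0"

```text
clock: 9.92
position: [432.9, -83.3, 170.9]
ee_rot: [-0.499, 0.501, 0.499, 0.5]
contact_force: [1.2, -0.6, -0.2]
gripper_width: 85.3
```

```bash
python3 - <<'E'
from h import *
s=arm.read_state();im=arm.get_image("wrist");cv2.imwrite("pics/w3.png",im[...,::-1])
print(s["clock"]);plan([433.3,-83,33],[1,0],s)
print("black cap pred",proj("wrist",[433.3,-83,90],s).round(1))
E
```

```text
9.9167
pos [432.9 -83.3 170.9] yaxis [-1.     0.003  0.001] x [-0.001 -0.    -1.   ] spin -0.2 now-axes [137.9  -0.5   0.3] after-spin [137.9  -0.5   0.3]
black cap pred [[321.8 211.6]]
```

View pics/w3.png

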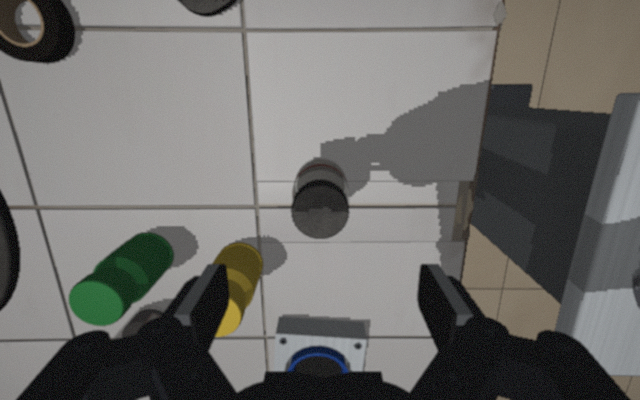

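The black cap is at (320,210), within 2 px of the prediction, so I descend and grip.

Emit:
drive_tool --pt "25 0 0 0" --pt "25 0 0 0" --pt "25 0 0 0" --pt "25 0 0 0" --pt "25 0 0 0" --pt "13 0 0 0" --pt "0 0 0 0" --pt "0 0 0 0"

```text
clock: 10.63
position: [433.3, -82.7, 32.5]
ee_rot: [-0.499, 0.501, 0.5, 0.5]
contact_force: [0.4, 0.2, 0.9]
gripper_width: 84.7
```

Emit:
drive_tool --pt "0 0 0 0" --pt "0 0 0 0" --pt "0 0 0 0" --pt "0 0 0 0" --pt "0 0 0 0" --pt "0 0 0 0" --pt "0 0 0 0" --pt "0 0 0 0" --pt "0 0 0 0" --pt "0 0 0 0" --grip 35

```text
clock: 11.47
position: [434.1, -83.0, 34.7]
ee_rot: [-0.5, 0.5, 0.499, 0.501]
contact_force: [-0.3, 0.8, 6.5]
gripper_width: 47.9
```

Emit:
drive_tool --pt "-6 0 0 0" --pt "-14 0 0 0" --pt "-20 0 0 0" --pt "-20 0 0 0" --pt "-20 0 0 0" --pt "-20 0 0 0" --pt "0 0 0 0" --pt "0 0 0 0" --pt "0 0 0 0" --pt "0 0 0 0"

```text
clock: 12.3
position: [431.6, -83.3, 132.2]
ee_rot: [-0.499, 0.502, 0.5, 0.5]
contact_force: [-1.7, -0.5, -2.9]
gripper_width: 47.9
```

Emit:
drive_tool --pt "0 0 0 0" --pt "0 0 0 0" --pt "0 0 0 0" --pt "0 0 0 0" --pt "0 0 0 0" --pt "0 0 0 0"

```text
clock: 12.8
position: [432.8, -83.2, 133.2]
ee_rot: [-0.499, 0.501, 0.499, 0.501]
contact_force: [0.0, -0.3, -2.0]
gripper_width: 48.0
```

Black weighs about 2.0 N and red about 5.0 N, so red is the heavier one. I'll stand black back.

Emit:
drive_tool --pt "20 0 0 0" --pt "20 0 0 0" --pt "20 0 0 0" --pt "16 0 0 0" --pt "11 0 0 0" --pt "5 0 0 0" --pt "2 0 0 0" --pt "0 0 0 0" --pt "0 0 0 0"

```text
clock: 13.55
position: [433.5, -83.1, 39.9]
ee_rot: [-0.5, 0.5, 0.499, 0.501]
contact_force: [0.6, -0.8, -2.2]
gripper_width: 48.2
```

Emit:
drive_tool --pt "1 0 0 0" --pt "1 0 0 0" --pt "0.5 0 0 0" --pt "0 0 0 0" --pt "0 0 0 0"

```text
clock: 13.97
position: [432.8, -83.2, 37.0]
ee_rot: [-0.499, 0.501, 0.499, 0.501]
contact_force: [-0.1, -0.3, -2.2]
gripper_width: 48.1
```

Emit:
drive_tool --pt "1 0 0 0" --pt "1 0 0 0" --pt "0 0 0 0" --pt "0 0 0 0" --pt "0 0 0 0"

```text
clock: 14.38
position: [432.8, -83.2, 34.8]
ee_rot: [-0.499, 0.501, 0.499, 0.501]
contact_force: [0.4, -0.8, -2.3]
gripper_width: 48.1
```

Emit:
drive_tool --pt "0.5 0 0 0" --pt "0.3 0 0 0" --pt "0 0 0 0" --pt "0 0 0 0" --pt "0 0 0 0"

```text
clock: 14.8
position: [432.9, -83.3, 34.7]
ee_rot: [-0.499, 0.501, 0.499, 0.501]
contact_force: [-2.1, -0.4, 6.8]
gripper_width: 48.1
```

Emit:
drive_tool --pt "0 0 0 0" --pt "0 0 0 0" --pt "0 0 0 0" --pt "0 0 0 0" --pt "0 0 0 0" --pt "0 0 0 0" --pt "0 0 0 0" --pt "0 0 0 0" --pt "0 0 0 0" --grip 85

```text
clock: 15.55
position: [432.8, -83.2, 34.0]
ee_rot: [-0.499, 0.501, 0.499, 0.501]
contact_force: [-0.5, 0.4, 0.0]
gripper_width: 84.9
```

Emit:
drive_tool --pt "-20 0 0 0" --pt "-25 0 0 0" --pt "-25 0 0 0" --pt "-25 0 0 0" --pt "-25 0 0 0" --pt "-20 0 0 0" --pt "0 0 0 0"

```text
clock: 16.13
position: [435.5, -83.1, 178.3]
ee_rot: [-0.502, 0.498, 0.497, 0.503]
contact_force: [0.3, 0.8, 0.2]
gripper_width: 85.2
```

Emit:
drive_tool --pt "0 -27 23 0" --pt "0 -27 23 0" --pt "0 -27 23 0" --pt "0 -27 23 0" --pt "0 -27 23 0" --pt "0 -27 23 0" --pt "0 -27 23 0" --pt "0 0 0 0" --pt "0 0 0 0"

```text
clock: 16.88
position: [622.4, 78.3, 171.8]
ee_rot: [-0.499, 0.501, 0.5, 0.499]
contact_force: [0.1, 0.1, 0.6]
gripper_width: 85.2
```

```bash
python3 - <<'E'
from h import *
s=arm.read_state();im=arm.get_image("wrist");cv2.imwrite("pics/w4.png",im[...,::-1])
top=arm.get_image("top")[...,::-1];cv2.imwrite("pics/t2.png",top)
print(s["clock"]);plan([622,78.5,33],[1,0],s)
print("red cap pred",proj("wrist",[622,79,90],s).round(1),"cup pred",proj("wrist",[437.9,124.1,36],s).round(1))
hsv=cv2.cvtColor(im,cv2.COLOR_RGB2HSV)
m=cv2.inRange(hsv,(110,120,40),(130,255,255));m[:,:420]=0
ys,xs=np.nonzero(m);c=cv2.convexHull(np.c_[xs,ys].astype(np.int32));print("blue ellipse",cv2.fitEllipse(c),len(xs))
E
```

```text
16.8833
pos [622.4  78.3 171.8] yaxis [-1.     0.001  0.003] x [-0.003 -0.001 -1.   ] spin -0.1 now-axes [138.8   0.    0.3] after-spin [138.8   0.    0.3]
red cap pred [[322.7 211.7]] cup pred [[524.2 237. ]]
blue ellipse ((520.1429443359375, 236.4348907470703), (68.35941314697266, 80.24147033691406), 76.37519836425781) 1696
```

View pics/w4.png

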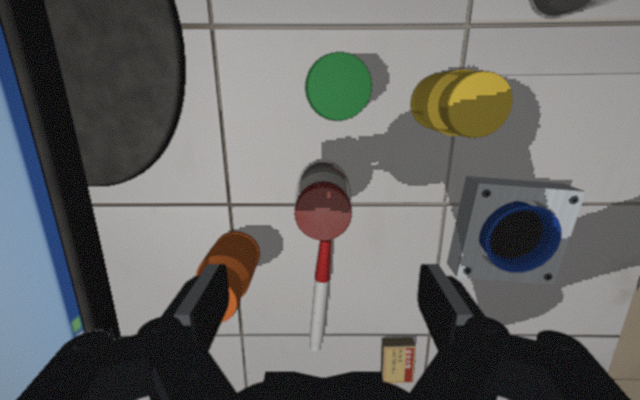

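Emit:
drive_tool --pt "25 0 0 0" --pt "25 0 0 0" --pt "25 0 0 0" --pt "25 0 0 0" --pt "25 0 0 0" --pt "14 0 0 0" --pt "0 0 0 0" --pt "0 0 0 0"

```text
clock: 17.65
position: [621.4, 76.2, 35.0]
ee_rot: [-0.499, 0.501, 0.499, 0.5]
contact_force: [-0.3, 0.6, -0.1]
gripper_width: 84.7
```

Emit:
drive_tool --pt "0 0 0 0" --pt "0 0 0 0" --pt "0 0 0 0" --pt "0 0 0 0" --pt "0 0 0 0" --pt "0 0 0 0" --pt "0 0 0 0" --pt "0 0 0 0" --pt "0 0 0 0" --pt "0 0 0 0" --grip 35

```text
clock: 18.48
position: [622.7, 77.3, 36.9]
ee_rot: [-0.5, 0.5, 0.499, 0.501]
contact_force: [-2.1, -0.6, 6.1]
gripper_width: 47.6
```

Emit:
drive_tool --pt "-6 0 0 0" --pt "-14 0 0 0" --pt "-20 0 0 0" --pt "-20 0 0 0" --pt "-20 0 0 0" --pt "-20 0 0 0" --pt "-20 0 0 0" --pt "0 0 0 0" --pt "0 0 0 0" --pt "0 0 0 0"

```text
clock: 19.32
position: [620.6, 77.1, 152.9]
ee_rot: [-0.498, 0.502, 0.5, 0.5]
contact_force: [-0.7, 0.5, -5.7]
gripper_width: 47.3
```

```bash
python3 - <<'E'
from h import *
s0=dict(position=np.array([622.4,78.3,171.8]),ee_rot=np.array([-.499,.501,.5,.499]))
s0["ee_rot"]/=np.linalg.norm(s0["ee_rot"])
q=[ray("wrist",p,28,s0) for p in[(487,194),(572,199),(548,277),(468,270)]];print(np.round(q,1),np.mean(q,0).round(1))
t=cv2.imread("pics/t2.png");hsv=cv2.cvtColor(t,cv2.COLOR_BGR2HSV)
m=cv2.inRange(hsv,(105,120,40),(130,255,255));m[:215]=0;m[260:]=0;m[:,:225]=0;m[:,275:]=0
ys,xs=np.nonzero(m);e=cv2.fitEllipse(cv2.convexHull(np.c_[xs,ys].astype(np.int32)));print(e,[ray("top",e[0],z).round(1) for z in(28,36)])
# white block centroid in top
m=cv2.resize(t[205:275,215:285],None,fx=8,fy=8,interpolation=2);cv2.imwrite("pics/c2.png",m)
s=arm.read_state();print(s["clock"],s["contact_force"]);plan([437.9,124.1,150],[1,0],s)
w=arm.get_image("wrist");cv2.imwrite("pics/w5.png",w[...,::-1])
E
```

```text
[[473.6  85.2  28. ]
 [397.2  90.2  28. ]
 [401.8 170.3  28. ]
 [480.2 162.8  28. ]] [438.2 127.1  28. ]
((248.87698364257812, 235.462890625), (22.817886352539062, 23.606233596801758), 58.50457763671875) [array([439.4, 127.4,  28. ]), array([438.6, 126.2,  36. ])]
19.3167 [-0.69731958  0.50940497 -5.71627012]
pos [620.6  77.1 152.9] yaxis [-1.     0.003  0.004] x [-0.004 -0.    -1.   ] spin -0.2 now-axes [  3.6 182.9  46.4] after-spin [  3.6 182.7  47. ]
```

View pics/c2.png

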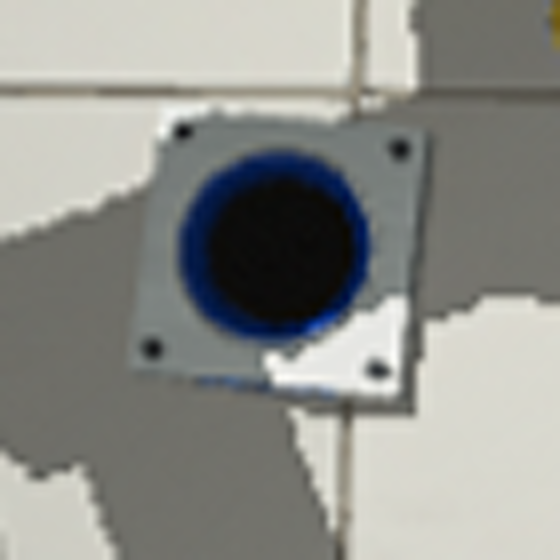

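Block screw holes give the cup centre at about (438,126.5). I'll carry the bottle there high, then measure the held cap against the cup.

Emit:
drive_tool --pt "0 26 7 0" --pt "0 26 7 0" --pt "0 26 7 0" --pt "0 26 7 0" --pt "0 26 7 0" --pt "0 26 7 0" --pt "0 27 7 0" --pt "0 0 0 0" --pt "0 0 0 0" --pt "0 0 0 0"

```text
clock: 20.2
position: [439.3, 126.8, 154.5]
ee_rot: [-0.5, 0.501, 0.499, 0.5]
contact_force: [-0.1, -0.6, -4.2]
gripper_width: 47.8
```

```bash
python3 - <<'E'
from h import *
s=arm.read_state();w=arm.get_image("wrist");top=arm.get_image("top");side=arm.get_image("side")
print(s["clock"],s["contact_force"],s["wrist_torque"]);plan([438.3,126.3,100],[1,0],s)
hsv=cv2.cvtColor(w,cv2.COLOR_RGB2HSV);m=cv2.inRange(hsv,(0,90,40),(8,255,255))|cv2.inRange(hsv,(170,90,40),(180,255,255))
n,l,st,c=cv2.connectedComponentsWithStats(m);o=np.argsort(-st[1:,4])[:3]+1;print(st[o],c[o])
z=s["position"][2]-34.5+90
print("pred cap if at TCP",proj("wrist",[*s["position"][:2],z],s).round(1),"rad pts",proj("wrist",np.array([*s["position"][:2],z])+np.array([[21.5,0,0],[-21.5,0,0],[0,21.5,0],[0,-21.5,0]]),s).round(1).tolist())
a=np.zeros((600,800,3),np.uint8)
a[:400,:640]=w[...,::-1]
cr=cv2.resize(side[130:240,200:330,::-1],(400,338)); a=np.hstack([cv2.resize(w[...,::-1],(440,275)),cr[:275,:360]]);cv2.imwrite("pics/w6.png",a);cv2.imwrite("pics/w6full.png",w[...,::-1])
E
```

```text
20.2 [-0.11028331 -0.5696015  -4.23756437] [ 0.05754684 -0.08670516  0.06155696]
pos [439.3 126.8 154.5] yaxis [-1.     0.002  0.   ] x [-0.    -0.001 -1.   ] spin -0.1 now-axes [54.5  1.  -0.5] after-spin [54.5  1.  -0.5]
[[ 261  280  123   98 9114]
 [ 118  199   21   49  793]
 [ 342  233   25   21   89]] [[321.66140004 330.7785824 ]
 [127.4035309  224.2295082 ]
 [353.14606742 241.34831461]]
pred cap if at TCP [[322.4 355.8]] rad pts [[256.4, 356.2], [388.4, 355.8], [322.6, 406.4], [322.2, 299.1]]
```

View pics/w6.png

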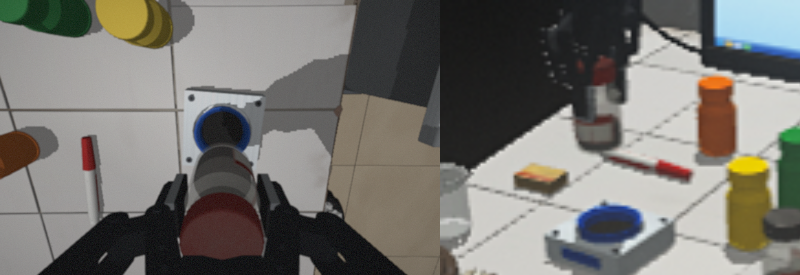

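The bottle hangs upright with its cap at (322,331) in the full frame, and the cup sits below it. I'll fit the cap outline for the bottle's offset from the TCP.

```bash
python3 - <<'E'
from h import *
from scipy.optimize import least_squares
s=arm.read_state();w=cv2.imread("pics/w6full.png")
hsv=cv2.cvtColor(w,cv2.COLOR_BGR2HSV);m=cv2.inRange(hsv,(0,90,30),(8,255,255))|cv2.inRange(hsv,(170,90,30),(180,255,255))
n,l,st,c=cv2.connectedComponentsWithStats(m);k=1+np.argmax(st[1:,4]);m=(l==k)
cols=np.arange(268,378);obs=m[:,cols].argmax(0)
t=np.linspace(0,2*np.pi,120)
def model(p):
    q=[]
    for z in(37,55):
        P=s["position"]+np.c_[p[0]+21.5*np.cos(t),p[1]+21.5*np.sin(t),np.full(120,z+p[2])]
        q.append(proj("wrist",P,s))
    h=cv2.convexHull(np.vstack(q).astype(np.float32))[:,0]
    mk=np.full(len(cols),1e9)
    for a,b in zip(h,np.roll(h,-1,0)):
        if abs(a[0]-b[0])<1e-6: continue
        u=(cols-a[0])/(b[0]-a[0]);ok=(u>=0)&(u<=1);mk[ok]=np.minimum(mk[ok],(a[1]+u*(b[1]-a[1]))[ok])
    return np.where(mk>1e8,400,mk)
for dz in(-4,-2,0,2):
    r=least_squares(lambda p:model([p[0],p[1],dz])-obs,[0,0],loss="soft_l1",diff_step=1e-2,x_scale=1);print(dz,r.x.round(2),r.cost)
print(model([0,0,0])[::15].round(),obs[::15])
# base disc: predicted bottle base outline at TCP
print(proj("side",s["position"]+np.array([[0,0,-34.5],[0,0,55]])).round())
print("pos",s["position"])
# cup from this wrist frame: screw pixels (scaled 640/440)
E
```

```text
-4 [0. 0.] 1860.6233757986583
-2 [0. 0.] 1600.6883082662562
0 [0. 0.] 1328.6959009009151
2 [0. 0.] 1044.6756771358343
[303. 282. 273. 269. 269. 272. 279. 295.] [315 296 285 281 280 284 292 312]
[[254. 177.]
 [251. 150.]]
pos [439.9081425  126.66918345 154.59463989]
```

```bash
python3 - <<'E'
from h import *
from scipy.optimize import minimize
s=arm.read_state();w=cv2.imread("pics/w6full.png")
hsv=cv2.cvtColor(w,cv2.COLOR_BGR2HSV);m=cv2.inRange(hsv,(0,90,30),(8,255,255))|cv2.inRange(hsv,(170,90,30),(180,255,255))
n,l,st,c=cv2.connectedComponentsWithStats(m);m=(l==1+np.argmax(st[1:,4])).astype(np.uint8);m[365:]=0
t=np.linspace(0,2*np.pi,120)
def mask(p):
    q=[proj("wrist",s["position"]+np.c_[p[0]+21.5*np.cos(t),p[1]+21.5*np.sin(t),np.full(120,z+p[2])],s) for z in(37,55)]
    h=cv2.convexHull(np.vstack(q).astype(np.float32));r=np.zeros((400,640),np.uint8)
    cv2.fillPoly(r,[np.round(h*16).astype(np.int32)],1,shift=4);r[365:]=0;return r
for dz in(-8,-6,-4,-2,0,2,4):
    r=minimize(lambda p:int((mask([p[0],p[1],dz])!=m).sum()),[0,3],method="Nelder-Mead",options=dict(initial_simplex=[[0,3],[2,3],[0,6]]));print(dz,r.x.round(2),r.fun)
# wrist-measured cup from this frame: blue hull
b=cv2.inRange(hsv,(105,120,40),(130,255,255));n,l,st,c=cv2.connectedComponentsWithStats(b);print("blue",st[1+np.argmax(st[1:,4])])
sid=arm.get_image("side");cv2.imwrite("pics/s7.png",sid[...,::-1])
E
```

```text
-8 [0.  9.8] 553.0
-6 [0.07 8.55] 516.0
-4 [0.07 7.43] 532.0
-2 [0.28 6.18] 560.0
0 [0.29 5.09] 614.0
2 [0.23 3.99] 732.0
4 [0.02 2.88] 831.0
blue [ 282  155   82   65 1445]
```

Emit:
drive_tool --pt "0 1.3 -2.5 0" --pt "15 0 0 0" --pt "20 0 0 0" --pt "20 0 0 0" --pt "13 0 0 0" --pt "5 0 0 0" --pt "0 0 0 0" --pt "0 0 0 0" --pt "0 0 0 0" --pt "0 0 0 0"

```text
clock: 21.23
position: [438.8, 124.7, 83.0]
ee_rot: [-0.5, 0.5, 0.499, 0.501]
contact_force: [-0.1, -0.3, -5.3]
gripper_width: 47.5
```

```bash
python3 - <<'E'
from h import *
s=arm.read_state();sid=arm.get_image("side");w=arm.get_image("wrist")
print(s["clock"],s["position"],s["contact_force"])
b=s["position"]-[0,0,34.5]
print("base pred",proj("side",b),"cup rim pred",proj("side",[438.3,126.5,36]))
a=cv2.resize(sid[140:230,200:310,::-1],(620,507),interpolation=2);cv2.imwrite("pics/s8.png",a)
E
```

```text
21.2333 [438.82658864 124.69685821  83.0280939 ] [-0.10218463 -0.29825264 -5.32456776]
base pred [[255.58841286 197.90704531]] cup rim pred [[255.31905542 201.37377964]]
```

View pics/s8.png

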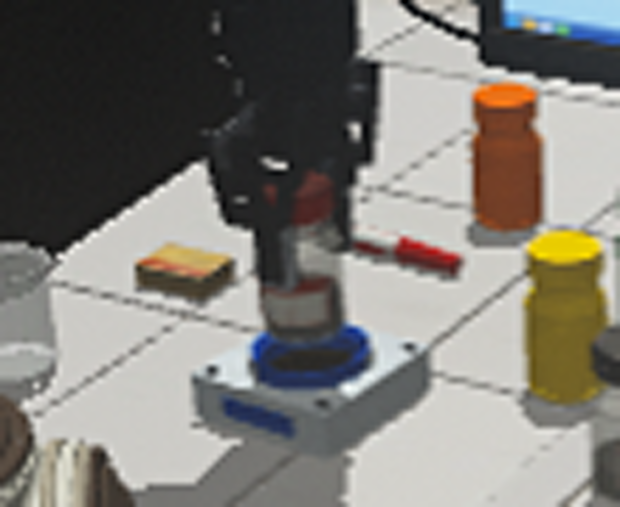

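```bash
python3 - <<'E'
from h import *
s=arm.read_state();sid=arm.get_image("side");w=arm.get_image("wrist")
_,_,A,e=cam("side");print("right vec",A[:,0].round(2),s["position"])
t=np.linspace(0,2*np.pi,90)
def circ(c,r,z):return np.c_[c[0]+r*np.cos(t),c[1]+r*np.sin(t),np.full(90,z)]
def draw(n,im,x0,y0,wd,ht,f,dy):
    o=cv2.resize(im[y0:y0+ht,x0:x0+wd,::-1],None,fx=f,fy=f,interpolation=2)
    p=s["position"];c=[p[0],p[1]+dy];b=p[2]-34
    L=[(c,24,b,(0,255,0)),(c,24,b+70,(0,255,0)),(c,21.5,b+90,(0,255,255)),([438.3,126.5],34.5,36,(255,0,255)),([438.3,126.5],34.5,28,(200,200,0))]
    for cc,r,z,col in L:
        q=(proj(n,circ(cc,r,z),s)-[x0,y0]+.5)*f-.5
        cv2.polylines(o,[np.round(q*8).astype(np.int32)],True,col,1,shift=3)
    return o
top=np.hstack([draw("side",sid,225,155,65,55,6.15,d) for d in(0,5)])
bot=np.hstack([draw("wrist",w,200,80,240,155*240//240+0,1.667,d) for d in(0,5)])
bot=np.hstack([draw("wrist",w,170,120,300,260,1.333,d) for d in(0,5)])
print(top.shape,bot.shape);W=min(top.shape[1],bot.shape[1],800)
o=np.vstack([top[:,:W],bot[:,:W]]);o=o[:600+85];o=cv2.resize(o,None,fx=.86,fy=.86) if o.shape[0]>600 else o
cv2.imwrite("pics/m1.png",o);print(o.shape)
E
```

```text
right vec [ 0.45 -0.89 -0.01] [438.52870238 124.56898111  82.81209646]
(338, 800, 3) (347, 800, 3)
(589, 688, 3)
```

View pics/m1.png

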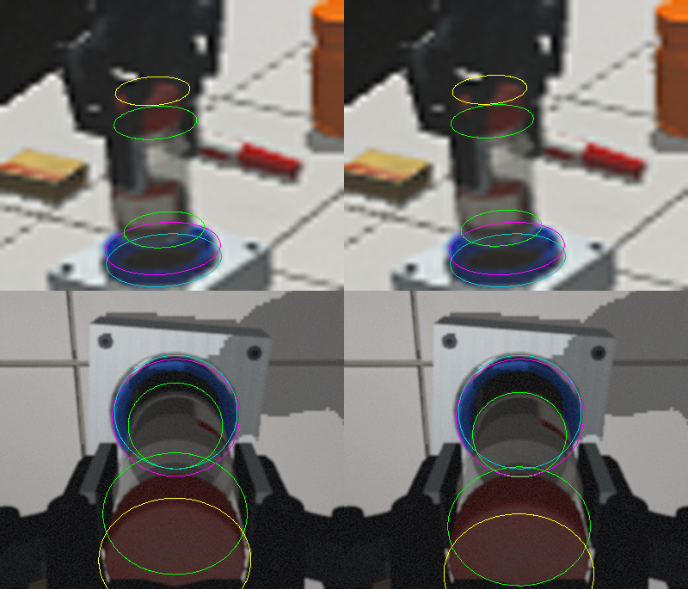

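The overlays agree. The cup sits as predicted, but the bottle is 5–7 mm towards +y of the TCP: the cap and base outlines match the dy=5 panel, and the side view shows slightly more. I'll shift 4 mm towards −y and enter slowly.

Emit:
drive_tool --pt "0 0 -4 0" --pt "0 0 0 0" --pt "4 0 0 0" --pt "4 0 0 0" --pt "3 0 0 0" --pt "2 0 0 0" --pt "0 0 0 0" --pt "0 0 0 0"

```text
clock: 22.1
position: [438.0, 120.2, 68.7]
ee_rot: [-0.499, 0.501, 0.499, 0.5]
contact_force: [1.0, 1.4, -4.5]
gripper_width: 47.6
```

Emit:
drive_tool --pt "2 0 0 0" --pt "2 0 0 0" --pt "1 0 0 0" --pt "0 0 0 0" --pt "0 0 0 0"

```text
clock: 22.52
position: [438.0, 120.3, 64.0]
ee_rot: [-0.499, 0.501, 0.499, 0.501]
contact_force: [0.3, -0.2, -5.8]
gripper_width: 47.5
```

Emit:
drive_tool --pt "1 0 0 0" --pt "1 0 0 0" --pt "1 0 0 0" --pt "1 0 0 0" --pt "0 0 0 0" --pt "0 0 0 0"

```text
clock: 23.02
position: [438.2, 120.4, 60.0]
ee_rot: [-0.499, 0.501, 0.499, 0.501]
contact_force: [0.0, -0.2, -4.8]
gripper_width: 47.1
```

Emit:
drive_tool --pt "1 0 0 0" --pt "1 0 0 0" --pt "0.5 0 0 0" --pt "0 0 0 0" --pt "0 0 0 0"

```text
clock: 23.43
position: [438.3, 120.4, 58.0]
ee_rot: [-0.5, 0.5, 0.499, 0.501]
contact_force: [-1.0, -0.3, 1.6]
gripper_width: 47.6
```

Emit:
drive_tool --pt "1 0 0 0" --pt "0.5 0 0 0" --pt "0 0 0 0" --pt "0 0 0 0"

```text
clock: 23.77
position: [438.3, 120.4, 56.2]
ee_rot: [-0.499, 0.5, 0.499, 0.501]
contact_force: [-1.3, -0.0, 3.4]
gripper_width: 47.3
```

Emit:
drive_tool --pt "1 0 0 0" --pt "0.5 0 0 0" --pt "0 0 0 0" --pt "0 0 0 0"

```text
clock: 24.1
position: [438.3, 120.4, 54.5]
ee_rot: [-0.499, 0.5, 0.499, 0.501]
contact_force: [-0.6, 0.5, 2.6]
gripper_width: 47.5
```

The cup is moving under a steady load of about 8–9 N. I continue in small steps.

Emit:
drive_tool --pt "1 0 0 0" --pt "1 0 0 0" --pt "0.5 0 0 0" --pt "0 0 0 0" --pt "0 0 0 0"

```text
clock: 24.52
position: [438.3, 120.4, 52.0]
ee_rot: [-0.499, 0.5, 0.499, 0.501]
contact_force: [-0.9, 0.4, 2.7]
gripper_width: 47.5
```

Emit:
drive_tool --pt "1 0 0 0" --pt "0.5 0 0 0" --pt "0 0 0 0" --pt "0 0 0 0"

```text
clock: 24.85
position: [438.3, 120.4, 50.5]
ee_rot: [-0.499, 0.5, 0.499, 0.501]
contact_force: [0.0, 0.6, 1.9]
gripper_width: 47.4
```

Emit:
drive_tool --pt "1 0 0 0" --pt "0 0 0 0" --pt "0 0 0 0"

```text
clock: 25.1
position: [438.3, 120.4, 49.5]
ee_rot: [-0.499, 0.5, 0.499, 0.501]
contact_force: [0.8, 0.4, 2.8]
gripper_width: 47.6
```

Emit:
drive_tool --pt "1 0 0 0" --pt "0 0 0 0" --pt "0 0 0 0"

```text
clock: 25.35
position: [438.3, 120.4, 48.7]
ee_rot: [-0.499, 0.5, 0.499, 0.501]
contact_force: [-0.4, -0.9, 4.5]
gripper_width: 47.3
```

Emit:
drive_tool --pt "0.7 0 0 0" --pt "0 0 0 0" --pt "0 0 0 0"

```text
clock: 25.6
position: [438.2, 120.4, 48.2]
ee_rot: [-0.499, 0.5, 0.499, 0.501]
contact_force: [0.0, 1.0, 7.3]
gripper_width: 47.8
```

Emit:
drive_tool --pt "0.6 0 0 0" --pt "0 0 0 0" --pt "0 0 0 0"

```text
clock: 25.85
position: [438.3, 120.4, 47.9]
ee_rot: [-0.5, 0.5, 0.499, 0.501]
contact_force: [-1.0, -0.1, 7.9]
gripper_width: 47.2
```

Emit:
drive_tool --pt "0.6 0 0 0" --pt "0 0 0 0" --pt "0 0 0 0"

```text
clock: 26.1
position: [438.3, 120.4, 47.5]
ee_rot: [-0.5, 0.5, 0.499, 0.501]
contact_force: [-2.4, 0.1, 10.2]
gripper_width: 47.3
```

The load has risen at the pad's stiffness to about 15 N, above the friction, so this is the hard stop. I ease off, release and retract.

Emit:
drive_tool --pt "-1.2 0 0 0" --pt "0 0 0 0" --pt "0 0 0 0"

```text
clock: 26.35
position: [438.3, 120.4, 48.4]
ee_rot: [-0.5, 0.5, 0.499, 0.501]
contact_force: [-0.3, 0.5, 7.6]
gripper_width: 47.5
```

Emit:
drive_tool --pt "0 0 0 0" --pt "0 0 0 0" --pt "0 0 0 0" --pt "0 0 0 0" --pt "0 0 0 0" --pt "0 0 0 0" --pt "0 0 0 0" --pt "0 0 0 0" --pt "0 0 0 0" --grip 85

```text
clock: 27.1
position: [438.0, 120.3, 47.8]
ee_rot: [-0.499, 0.501, 0.499, 0.501]
contact_force: [0.4, 0.3, 0.5]
gripper_width: 85.1
```

Emit:
drive_tool --pt "-10 0 0 0" --pt "-20 0 0 0" --pt "-25 0 0 0" --pt "-25 0 0 0" --pt "-25 0 0 0" --pt "-25 0 0 0" --pt "-25 0 0 0" --pt "0 0 0 0" --pt "0 0 0 0"

```text
clock: 27.85
position: [438.5, 120.7, 204.2]
ee_rot: [-0.499, 0.499, 0.499, 0.502]
contact_force: [0.1, 0.1, 0.5]
gripper_width: 85.2
```

```bash
python3 - <<'E'
from h import *
s=arm.read_state();w=arm.get_image("wrist")[...,::-1];sd=arm.get_image("side")[...,::-1];t=arm.get_image("top")[...,::-1]
print(s["clock"],s["position"],s["contact_force"])
a=cv2.resize(sd[140:240,190:350],(480,300),interpolation=2);b=cv2.resize(t[130:280,165:445],(320,171),interpolation=2)
b=cv2.copyMakeBorder(b,0,129,0,0,0)
c=cv2.resize(w[100:400,120:520],(400,300));d=cv2.resize(t[205:265,215:295],(400,300),interpolation=2)
cv2.imwrite("pics/f.png",np.vstack([np.hstack([a,b]),np.hstack([c,d])]))
E
```

```text
27.85 [438.52339866 120.680912   204.17306908] [0.06782348 0.12699372 0.49303365]
```

View pics/f.png

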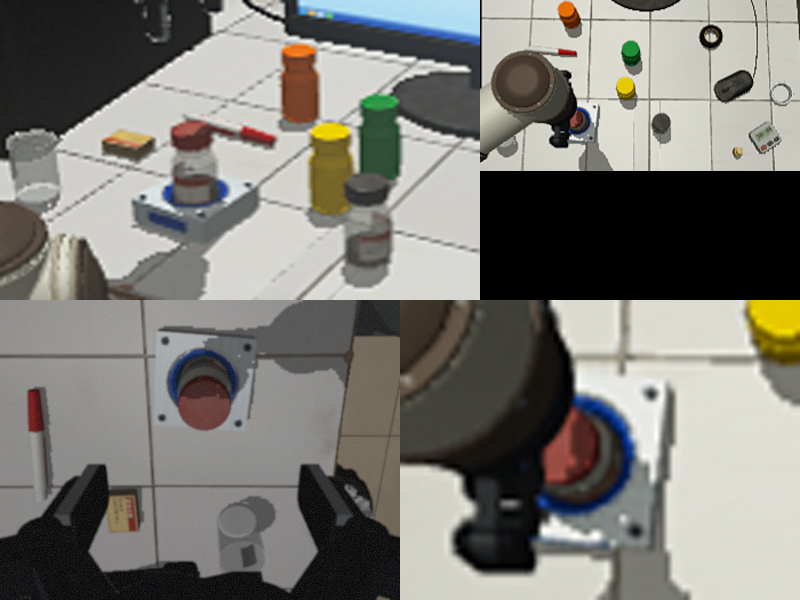

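The red bottle stands upright in the cup with the rim flush. Black stands upright on the bench, the bystanders look untouched and the gripper is clear, so I hand in.

```bash
python3 -c "
from bench import arm
print(arm.job_done())"
```

```text
the job is handed in; nothing more can be done
None
```

The red-capped bottle is the heavier one and now stands upright in the blue cup, pressed down to its stop. I handed the job in at about 28 s of robot time; no verdict was reported.

- **Weighing:** I lifted red first (about 5.0 N) and stood it back, then lifted black (about 2.0 N) and stood it back on the bench.
- **Pressing:** The cup moved at about 8 N of load, then hit a stop where the force rose to about 15 N, well under the 25 N limit. I then eased off, let go and backed away.
- **Last pictures:** Red is upright in the cup and the rim looks flush with the block. Black is upright on the bench, the other things look unmoved, and the force on the clear gripper was near zero.
- **Disagreement:** While I held red, the close wrist and side views put it 5–7 mm to the left (+y) of the tool centre. The earlier views on the bench showed only about 1.5 mm. I went by the close views, shifted 4 mm, and it went into the cup without side force.

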